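Pack the shielding inserts into their fitted case

TASK

Pack the four aluminium shielding inserts into the fitted case, each standing upright on the floor of its own well: the tube over the post in the round well, the solid round plug in the plain round well, the square block in the square well and the oblong bar in the long slot. Leave the hexagonal nut and the slotted disc weight where they lie; they belong to another set.

Things in the scene. Friction and masses are not known exactly. Their poses are not given: they have to be found in the camera images.
- tube_mid (a point): Tube: outer diameter 46 mm, open bore 26 mm right through. Plain bare aluminium, 44 mm high, standing upright on the table, loose, 0.1 to 0.3 kg. Point: its centre, half-way up (22 mm above its underside); z up. Grip it by its upper half so that the fingers stay above the well's rim. 
- plug_mid (a point): Plug: solid cylinder, diameter 46 mm, plain flat top without hole or slot. Plain bare aluminium, 44 mm high, standing upright on the table, loose, 0.1 to 0.3 kg. Point: its centre, half-way up (22 mm above its underside); z up. Grip it by its upper half so that the fingers stay above the well's rim. 
- block_mid (a point): Block: square, 42 x 42 mm in plan. x and y are square to its sides. Plain bare aluminium, 44 mm high, standing upright on the table, loose, 0.1 to 0.3 kg. Point: its centre, half-way up (22 mm above its underside); z up. Grip it by its upper half so that the fingers stay above the well's rim. 
- bar_mid (a point): Bar: oblong, 64 mm long (along its x) and 22 mm wide (along its y); grip it across its width. Plain bare aluminium, 44 mm high, standing upright on the table, loose, 0.1 to 0.3 kg. Point: its centre, half-way up (22 mm above its underside); z up. Grip it by its upper half so that the fingers stay above the well's rim. 
- tube_well (a point): The tube's place: round well, diameter 62 mm, with an upright post in the middle (diameter 8 mm, top 24 mm above the well's floor), in one of the four cells that lie two by two in the fitted case (which is which changes). Point: centre of the well's flat floor, 12 mm above the table; the well is 8 mm deep. z up. The wells share the case's yaw; their centres are 93 mm apart along x, 85 mm along y.
- plug_well (a point): The plug's place: plain round well, diameter 62 mm, no post, in one of the four cells that lie two by two in the fitted case (which is which changes). Point: centre of the well's flat floor, 12 mm above the table; the well is 8 mm deep. z up. The wells share the case's yaw; their centres are 93 mm apart along x, 85 mm along y.
- block_well (a point): The block's place: square well, 58 x 58 mm, sides along its x and y, in one of the four cells that lie two by two in the fitted case (which is which changes). Point: centre of the well's flat floor, 12 mm above the table; the well is 8 mm deep. z up. The wells share the case's yaw; their centres are 93 mm apart along x, 85 mm along y.
- bar_well (a point): The bar's place: long slot, 80 mm along its x and 38 mm along its y, in one of the four cells that lie two by two in the fitted case (which is which changes). Point: centre of the well's flat floor, 12 mm above the table; the well is 8 mm deep. z up. The wells share the case's yaw; their centres are 93 mm apart along x, 85 mm along y.
- nut_mid (a point): Look-alike to leave alone: large hexagonal nut of the same metal, 46 mm across flats, with an open middle about 26 mm wide, 28 mm high, lying flat, loose. Point: its centre, 14 mm above the table.
- weight_mid (a point): Look-alike to leave alone: slotted disc weight of the same metal, diameter 50 mm, with one open slot from rim to centre (10 mm wide, open towards its +x), 28 mm high, lying flat, loose. Point: its centre, 14 mm above the table.

How it is judged:
By the outcome, as a careful person would: the job done as asked, in the order asked, and still so for the second after the job is handed in, with the robot touching nothing.
It also fails if it takes over 104 s, if anything falls off the work surface, if the arm or the gripper's body presses on something with over 40 N, if the wrist force passes 120 N, or if a joint passes its speed limit or range.

ROBOT

A 7-joint arm with a two-finger parallel gripper is mounted at the origin on the work surface. World frame = base frame: x ahead of the robot, y to its left, z up, the work surface at z = 0. Lengths are in m, angles in rad, forces in N, time in s.
With the tool pointing down it reaches from about 0.425 to 0.875 m from the base axis. Payload 8.4 kg.
Tool frame: the origin (TCP) lies midway between the tips of the shut fingers; the grasp point (between the pads) lies 19 mm behind it; z points along the fingers, y is the line along which they close (so a half turn about z gives the same grasp; the last joint's range is limited). The gripper opens to 85 mm and grips with 20 to 120 N. Pads are 22 mm wide; open, the fingers measure 114 mm over their backs; the gripper's body (76 mm by 85 mm) begins 54 mm behind the grasp point. The pads swing forward as they close: fully open they stand 13 mm farther back than shut.
Start: joints at [1.08, 0.333, 0.04, 1.465, -0.013, 1.343, -0.059], TCP at [0.248, -0.601, 0.231] pointing down, gripper open.
Joint ranges: [-2.58, 2.58], [-0.38, 2.09], [-1.3, 1.39], [0.25, 2.4], [-1.5, 4.64], [0.08, 2.09], [-2.65, 2.65]. Speed limits (rad/s): [2.22, 2.22, 2.79, 2.79, 3.14, 3.14, 3.14].

INTERFACE

Orientations are given as a unit quaternion [w, x, y, z].
In Python, from cell import bot gives the robot as it stands.
- The arm moves only by the tool arm_command, never from a script. Its argument "rows" is a list of rows, each a list of 7 numbers: the shift along the tool's x, y, z as a fraction of full scale, then the turn, a rotation vector about the tool's x, y, z as a fraction of full scale, then the gripper's target within -1 to 1 (fully open at 1, half-way at 0, shut at -1). A call has 1 to 20 rows; each row shifts and turns the commanded pose from where the row before left it, along the tool's axes as they then stand; what a row does not reach is not made up. Full scale, the value 1, is 0.12 m for a shift and 90 degrees for a turn. A row lasts 1/12 s, in which the tool goes at most 41.7 mm and 7.16 degrees, less where a joint would pass 70% of its speed; a pose out of reach is approached as far as the arm can. A call with a number of a shift or a turn outside -1 to 1 is refused whole. A call with a gripper value outside its range is refused whole. The fingers move at their own pace and stop on an object; "grip_force" is the grip in N (left out, the last holds). Time passes only in rows, so rows that do not move let the fingers close. It gives the time, the measured TCP pose, the force, the opening and the grip force at its end, in the units of the state.
- bot.read_state(): the state, without advancing time (a new reading comes with each control period).
- bot.snapshot(name): name is "scene" or "top" or "wrist"; returns a dict with "img" (384x512x3 uint8, red, green, blue), "K" (3x3 intrinsics, pixels), "position" and "attitude" of the camera in the world. Camera axes: x right, y down, z forward; pixel columns grow to the right and rows downward; lengths in m; the calibration is good to about 2 mm. A picture is of the moment at which its call begins. There is no depth.
- bot.close_job(): hands the job in; it is judged then, once.
The state is a dict: "clock": time; "q": joint angles; "dq": joint speeds; "tau": joint torques, N m; "eef_pos": TCP position; "tcp_rot": TCP orientation; "ft_force": force on the tool from outside, world axes, zero at the start; "torque": the same for the moment, N m; "opening": finger opening in m; "grasp_force": force on a finger pad.
Only numpy, scipy, OpenCV 4.12 (cv2) and the standard library are available. Lean on these libraries where they do the work, as an engineer would, in place of code of your own. Each camera call takes 0.05 s, during which the arm holds its last target. There are 200 camera calls.

## Working session

There is one attempt and no reset: what is moved stays moved. The work goes in short steps, Python scripts to look and compute and a tool call to move; the robot and the scene stay as the last step left them, time stands still between calls to the robot, and variables do not carry over. Pictures are saved under pics/ and viewed, at most 14 in all, crops included, and the job is handed in when it is done.

Besides the shell and the picture viewer there is one more tool, called after "Emit:" by a JSON object that holds its "op" and its "data". arm_command: Moves the arm, as the interface text tells. Shift numbers are shares of 0.12 m and turn numbers shares of 90 degrees, none past 1 either way. Its arguments: {"type":"object","properties":{"rows":{"type":"array","items":{"type":"array","items":{"type":"number"}}},"grip_force":{"type":"number"}},"required":["rows"]}

```bash
mkdir -p pics; ls
python3 - <<'E'
from cell import bot
import cv2,numpy as np
for n in("top","scene"):
    s=bot.snapshot(n);cv2.imwrite(f"pics/{n}0.png",s["img"][:,:,::-1]);np.savez(f"{n}0.npz",**s);print(n,s["K"].tolist(),s["position"],s["attitude"])
st=bot.read_state();print(st)
E
```

```text
pics
top [[430.0554036180431, 0.0, 248.98452309245334], [0.0, 430.0554036180431, 192.37414205263238], [0.0, 0.0, 1.0]] [ 0.33032766 -0.00814185  1.2254782 ] [ 0.06006975 -0.69404712  0.71463727 -0.06311727]
scene [[419.1768261186191, 0.0, 259.49515323427056], [0.0, 419.1768261186191, 193.2383129234353], [0.0, 0.0, 1.0]] [ 1.08398432 -0.23021702  0.72215373] [-0.29190025  0.76703693  0.53473675 -0.20125903]
{'clock': 0.1, 'q': array([ 1.07977238,  0.33386399,  0.0398822 ,  1.46619711, -0.0134088 ,
        1.3433152 , -0.05845838]), 'dq': array([-1.60858709e-04, -8.12714606e-05,  9.42583591e-05, -3.14077874e-03,
        1.03879657e-04,  2.15880520e-04,  3.37704749e-04]), 'tau': array([ 4.36936869e-03, -6.60021901e+01,  1.37031589e+00, -4.06475472e+01,
        1.69345964e-02,  8.98501254e-03,  6.76236368e-05]), 'eef_pos': array([ 0.24802974, -0.60035653,  0.230488  ]), 'tcp_rot': array([-7.33418682e-04,  9.80868768e-01,  1.94668654e-01, -1.94527149e-04]), 'ft_force': array([-0.59388701, -0.83969791,  0.88172441]), 'torque': array([ 0.00569096,  0.05805405, -0.04776879]), 'grasp_force': 0.0, 'opening': 0.0853914128578363}
```

View pics/top0.png

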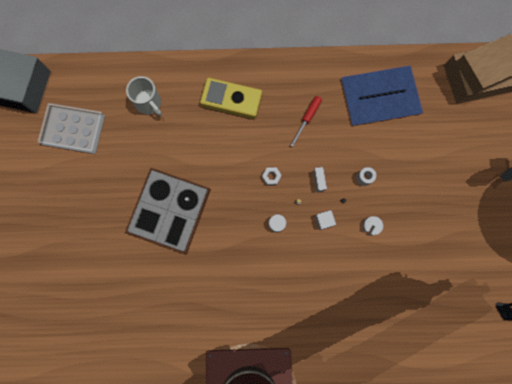

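View pics/scene0.png

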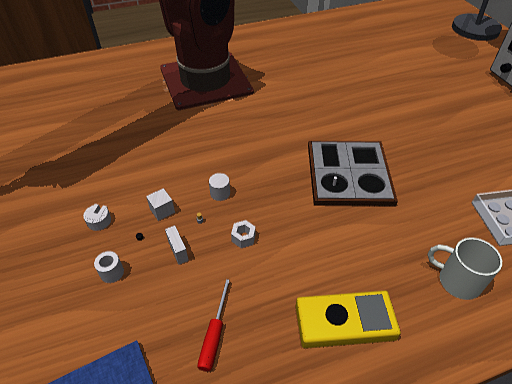

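The top view shows the case at (168,211): plain round well (160,190), post well (187,199), square (149,221), slot (176,231). The parts are tube (368,176), plug (278,223), block (326,220) and bar (320,180). The nut (272,176) and the weight (373,226) stay where they are.

```bash
cat > h.py <<'E'
import numpy as np,cv2
from scipy.spatial.transform import Rotation as R
def rot(q): return R.from_quat([q[1],q[2],q[3],q[0]])
def ray(s,uv,z):
    uv=np.atleast_2d(np.asarray(uv,float)); d=np.c_[uv,np.ones(len(uv))]@np.linalg.inv(s["K"]).T
    d=rot(s["attitude"]).apply(d); p=np.asarray(s["position"])
    return (p+d*((z-p[2])/d[:,2])[:,None])[:,:2]
E
python3 - <<'E'
from h import *
s=dict(np.load("top0.npz"));im=s["img"]
hsv=cv2.cvtColor(im,cv2.COLOR_RGB2HSV)
def show(name,m,z,box,amin):
    x0,y0,x1,y1=box;k=np.zeros_like(m);k[y0:y1,x0:x1]=m[y0:y1,x0:x1]
    for c in cv2.findContours(k,cv2.RETR_EXTERNAL,cv2.CHAIN_APPROX_NONE)[0]:
        if cv2.contourArea(c)<amin: continue
        w=ray(s,c[:,0],z).astype(np.float32); r=cv2.minAreaRect(w)
        print(name,np.round(c[:,0].mean(0),1),"c",np.round(r[0],4),"size",np.round(r[1],4),"ang",round(r[2],1))
bright=((hsv[...,2]>165)&(hsv[...,1]<60)).astype(np.uint8)
show("part",bright,.044,(255,160,395,240),40)
dark=(hsv[...,2]<60).astype(np.uint8)
show("well",dark,.020,(135,175,202,247),100)
grey=((hsv[...,1]<60)&(hsv[...,2]>80)).astype(np.uint8)
show("case",grey,.020,(120,165,215,255),1000)
a=cv2.resize(im[155:250,255:395],None,fx=5.5,fy=5.5,interpolation=cv2.INTER_CUBIC)
cv2.imwrite("pics/c1.png",a[:,:,::-1])
E
```

```text
part [373.6 225.3] c [ 0.4373 -0.3578] size [0.0441 0.0447] ang 85.6
part [277.3 222.3] c [ 0.4527 -0.0917] size [0.0408 0.0393] ang 43.0
part [326.1 219.2] c [ 0.4571 -0.2264] size [0.0395 0.0378] ang 14.9
part [367.8 174.8] c [ 0.5784 -0.3522] size [0.0393 0.0407] ang 85.7
part [320.5 178.2] c [ 0.5731 -0.2182] size [0.0613 0.0181] ang 6.6
part [271.5 175. ] c [ 0.5862 -0.0797] size [0.045  0.0402] ang 88.3
well [175.4 230.2] c [0.4411 0.1923] size [0.0338 0.0755] ang 69.1
well [147.3 220.3] c [0.471  0.2715] size [0.0532 0.0545] ang 69.6
well [187.3 199.4] c [0.5274 0.1585] size [0.054  0.0548] ang 89.5
well [159.5 189.6] c [0.5584 0.2381] size [0.0554 0.0541] ang 0.2
case [167.2 210.2] c [0.4997 0.2158] size [0.1733 0.188 ] ang 69.0
```

View pics/c1.png

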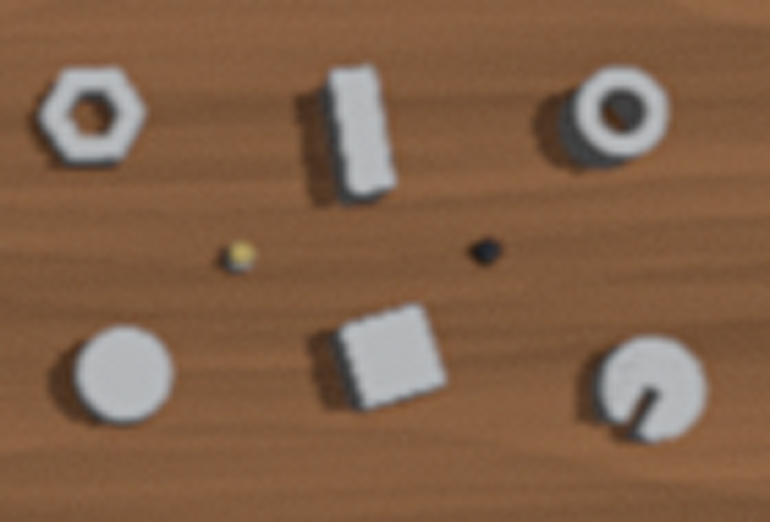

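The two views agree on the layout. Sizes and well spacing match the specification, and the case yaw is about -21°. The present tool yaw of 22.4° suits the round parts, because the fingers then open diagonally to the case.

```bash
cat > go.py <<'E'
import sys
from h import *
from cell import bot
# go.py x y z [yaw_deg]: shift (units of .12 m, tool axes after the turn) and tool-z turn (units of 90 deg)
a=list(map(float,sys.argv[1:])); st=bot.read_state(); Rt=rot(st["tcp_rot"])
x=Rt.apply([1,0,0]); psi=np.degrees(np.arctan2(x[1],x[0])); t=0
if len(a)>3:
    t=-((a[3]-psi+90)%180-90); Rt=Rt*R.from_euler('z',t,degrees=True)
d=Rt.inv().apply(np.array(a[:3])-st["eef_pos"])/.12
print("shift",np.round(d,3),"turn",round(t/90,3),"yaw",round(psi,1),"q7",round(st["q"][6],2),"t",round(st["clock"],1),"tcp",np.round(st["eef_pos"],4))
E
python3 go.py .578 -.352 .13
```

```text
shift [ 3.332 -0.861  0.838] turn 0.0 yaw 22.5 q7 -0.06 t 0.1 tcp [ 0.248  -0.6004  0.2305]
```

Emit:
{"op": "arm_command", "data": {"rows": [[0.278,-0.072,0.07,0,0,0,1],[0.278,-0.072,0.07,0,0,0,1],[0.278,-0.072,0.07,0,0,0,1],[0.278,-0.072,0.07,0,0,0,1],[0.278,-0.072,0.07,0,0,0,1],[0.278,-0.072,0.07,0,0,0,1],[0.278,-0.072,0.07,0,0,0,1],[0.278,-0.072,0.07,0,0,0,1],[0.278,-0.072,0.07,0,0,0,1],[0.278,-0.072,0.07,0,0,0,1],[0.278,-0.072,0.07,0,0,0,1],[0.278,-0.072,0.07,0,0,0,1],[0,0,0,0,0,0,1],[0,0,0,0,0,0,1],[0,0,0,0,0,0,1],[0,0,0,0,0,0,1]], "grip_force": 50}}

```text
clock: 1.43
eef_pos: [0.5775, -0.3535, 0.1305]
tcp_rot: [0.0, 0.981, 0.194, -0.0]
ft_force: [0.5, -0.4, 0.8]
opening: 0.0856
grasp_force: 0.0
```

```bash
python3 go.py .578 -.352 .010
python3 - <<'E'
from h import *
from cell import bot
s=bot.snapshot("wrist");cv2.imwrite("pics/w1.png",s["img"][:,:,::-1]);np.savez("w1.npz",**s)
print(s["position"])
E
```

```text
shift [ 0.01  -0.011  1.005] turn 0.0 yaw 22.3 q7 -0.74 t 1.4 tcp [ 0.5775 -0.3535  0.1305]
[ 0.65000915 -0.3241909   0.27349105]
```

View pics/w1.png

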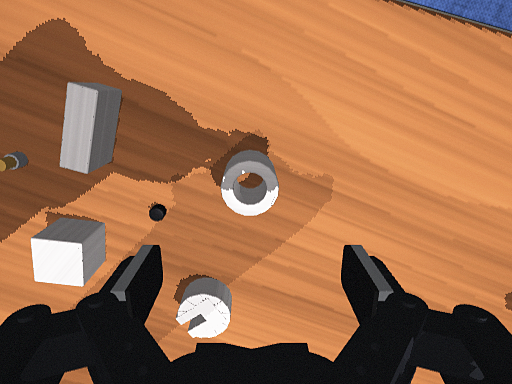

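The wrist view shows the tube's top ring at about (250,190), and the midpoint between the fingers is near column 252. I'll cast that pixel as a cross-check.

Run:
```python
from h import *
s=dict(np.load("w1.npz"));print(ray(s,[[250,187],[202,316],[58,260]],.044))
```

```text
[[ 0.58119877 -0.35105862]
 [ 0.45254993 -0.35716511]
 [ 0.46046133 -0.22630638]]
```

Emit:
{"op": "arm_command", "data": {"rows": [[0.015,-0.008,0.2,0,0,0,1],[0,0,0.2,0,0,0,1],[0,0,0.2,0,0,0,1],[0,0,0.2,0,0,0,1],[0,0,0.1,0,0,0,1],[0,0,0.1,0,0,0,1],[0,0,0,0,0,0,1],[0,0,0,0,0,0,-1],[0,0,0,0,0,0,-1],[0,0,0,0,0,0,-1],[0,0,0,0,0,0,-1],[0,0,0,0,0,0,-1],[0,0,0,0,0,0,-1],[0,0,0,0,0,0,-1],[0,0,0,0,0,0,-1],[0,0,0,0,0,0,-1],[0,0,0,0,0,0,-1],[0,0,0,0,0,0,-1]]}}

```text
clock: 2.98
eef_pos: [0.5809, -0.351, 0.0124]
tcp_rot: [0.001, 0.981, 0.195, 0.001]
ft_force: [0.1, -0.0, 5.4]
opening: 0.0448
grasp_force: 50.9
```

```bash
python3 go.py .5274 .1585 .12
```

```text
shift [ 1.211 -4.092 -0.903] turn 0.0 yaw 22.4 q7 -0.76 t 3.0 tcp [ 0.5809 -0.351   0.0124]
```

Emit:
{"op": "arm_command", "data": {"rows": [[0,0,-0.2,0,0,0,-1],[0,0,-0.25,0,0,0,-1],[0,0,-0.25,0,0,0,-1],[0,0,-0.2,0,0,0,-1],[0.08,-0.27,0,0,0,0,-1],[0.08,-0.27,0,0,0,0,-1],[0.08,-0.27,0,0,0,0,-1],[0.08,-0.27,0,0,0,0,-1],[0.08,-0.27,0,0,0,0,-1],[0.08,-0.27,0,0,0,0,-1],[0.08,-0.27,0,0,0,0,-1],[0.08,-0.27,0,0,0,0,-1],[0.08,-0.27,0,0,0,0,-1],[0.08,-0.27,0,0,0,0,-1],[0.08,-0.27,0,0,0,0,-1],[0.08,-0.27,0,0,0,0,-1],[0.08,-0.27,0,0,0,0,-1],[0.08,-0.27,0,0,0,0,-1],[0.08,-0.27,0,0,0,0,-1],[0,0,0,0,0,0,-1]]}}

```text
clock: 4.65
eef_pos: [0.5258, 0.1621, 0.1197]
tcp_rot: [-0.002, 0.98, 0.199, 0.001]
ft_force: [-0.1, 1.0, -0.7]
opening: 0.0449
grasp_force: 51.6
```

Emit:
{"op": "arm_command", "data": {"rows": [[0,0,0,0,0,0,-1],[0,0,0,0,0,0,-1]]}}

```text
clock: 4.82
eef_pos: [0.5276, 0.1532, 0.1189]
tcp_rot: [0.0, 0.981, 0.195, 0.0]
ft_force: [-0.3, -0.2, -0.9]
opening: 0.0448
grasp_force: 51.7
```

```bash
python3 go.py .5274 .1585 .0255
python3 - <<'E'
from h import *
from cell import bot
s=bot.snapshot("wrist");cv2.imwrite("pics/w2.png",s["img"][:,:,::-1]);np.savez("w2.npz",**s)
E
```

```text
shift [ 0.015 -0.042  0.778] turn 0.0 yaw 22.5 q7 -1.64 t 4.8 tcp [0.5276 0.1532 0.1189]
```

View pics/w2.png

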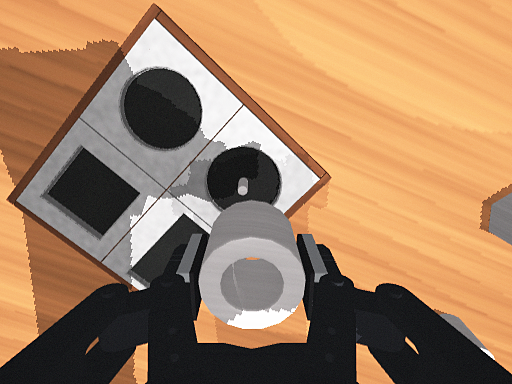

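The wrist view shows the plain round well at (161,108), the post well at about (243,185) and the square well at (92,190). The tube is held straight between the pads.

Run:
```python
from h import *
s=dict(np.load("w2.npz"));print(ray(s,[[161,108],[243,183],[94,191]],.02))
```

```text
[[0.56002327 0.24013133]
 [0.52867701 0.16073293]
 [0.47569303 0.27118967]]
```

Emit:
{"op": "arm_command", "data": {"rows": [[0.023,-0.047,0.05,0,0,0,-1],[0,0,0.15,0,0,0,-1],[0,0,0.15,0,0,0,-1],[0,0,0.15,0,0,0,-1],[0,0,0.1,0,0,0,-1],[0,0,0.06,0,0,0,-1],[0,0,0.06,0,0,0,-1],[0,0,0.03,0,0,0,-1],[0,0,0.03,0,0,0,-1],[0,0,0,0,0,0,-1],[0,0,0,0,0,0,-1],[0,0,0,0,0,0,-1]]}}

```text
clock: 5.87
eef_pos: [0.5282, 0.1601, 0.0255]
tcp_rot: [-0.0, 0.981, 0.195, 0.0]
ft_force: [-0.3, 0.2, -1.3]
opening: 0.0449
grasp_force: 51.6
```

Lower by another 1 mm, release with a partial opening, and lift.

Emit:
{"op": "arm_command", "data": {"rows": [[0,0,0.008,0,0,0,-1],[0,0,0,0,0,0,-1],[0,0,0,0,0,0,-0.5],[0,0,0,0,0,0,0.2],[0,0,0,0,0,0,0.5],[0,0,0,0,0,0,0.5],[0,0,0,0,0,0,0.5],[0,0,0,0,0,0,0.5],[0,0,-0.15,0,0,0,0.5],[0,0,-0.25,0,0,0,0.5],[0,0,-0.25,0,0,0,0.5],[0,0,-0.25,0,0,0,0.5],[0,0,0,0,0,0,1],[0,0,0,0,0,0,1],[0,0,0,0,0,0,1]]}}

```text
clock: 7.12
eef_pos: [0.5275, 0.1597, 0.1315]
tcp_rot: [0.0, 0.981, 0.195, -0.0]
ft_force: [-0.3, 0.1, -0.3]
opening: 0.0856
grasp_force: 0.0
```

```bash
python3 go.py .453 -.091 .11
```

```text
shift [-1.372  1.694  0.18 ] turn 0.0 yaw 22.4 q7 -1.64 t 7.1 tcp [0.5275 0.1597 0.1315]
```

Emit:
{"op": "arm_command", "data": {"rows": [[-0.1524,0.188,0.02,0,0,0,1],[-0.1524,0.188,0.02,0,0,0,1],[-0.1524,0.188,0.02,0,0,0,1],[-0.1524,0.188,0.02,0,0,0,1],[-0.1524,0.188,0.02,0,0,0,1],[-0.1524,0.188,0.02,0,0,0,1],[-0.1524,0.188,0.02,0,0,0,1],[-0.1524,0.188,0.02,0,0,0,1],[-0.1524,0.188,0.02,0,0,0,1],[0,0,0,0,0,0,1],[0,0,0,0,0,0,1],[0,0,0,0,0,0,1]]}}

```text
clock: 8.12
eef_pos: [0.4527, -0.09, 0.1095]
tcp_rot: [-0.0, 0.981, 0.195, -0.001]
ft_force: [-0.3, -0.1, 1.0]
opening: 0.0852
grasp_force: 0.0
```

```bash
python3 go.py .453 -.091 .010
python3 - <<'E'
from h import *
from cell import bot
s=bot.snapshot("wrist");a=s["img"];t=bot.snapshot("top")["img"]
b=cv2.resize(t[165:255,120:220],(427,384),interpolation=cv2.INTER_CUBIC)
cv2.imwrite("pics/w3.png",cv2.resize(np.hstack([a,b]),None,fx=.85,fy=.85)[:,:,::-1]);np.savez("w3.npz",**s)
m=((a.min(2)>150)&(a.max(2).astype(int)-a.min(2)<40)).astype(np.uint8)
for c in cv2.findContours(m,cv2.RETR_EXTERNAL,cv2.CHAIN_APPROX_NONE)[0]:
    if cv2.contourArea(c)>300: w=ray(s,c[:,0],.044).astype(np.float32);print(c[:,0].mean(0).round(),cv2.minAreaRect(w))
E
```

```text
shift [0.    0.009 0.829] turn 0.0 yaw 22.4 q7 -1.1 t 8.1 tcp [ 0.4527 -0.09    0.1095]
[421. 258.] ((0.45773425698280334, -0.22589832544326782), (0.041921596974134445, 0.04179813712835312), 14.980663299560547)
[252. 212.] ((0.44397786259651184, -0.09430736303329468), (0.02663830667734146, 0.04458702728152275), 22.45307159423828)
[496. 114.] ((0.5723387598991394, -0.21741066873073578), (0.060574959963560104, 0.021710580214858055), 6.643440246582031)
[319.  19.] ((0.574347972869873, -0.0846806988120079), (0.024845805019140244, 0.04406047239899635), 22.373218536376953)
```

View pics/w3.png

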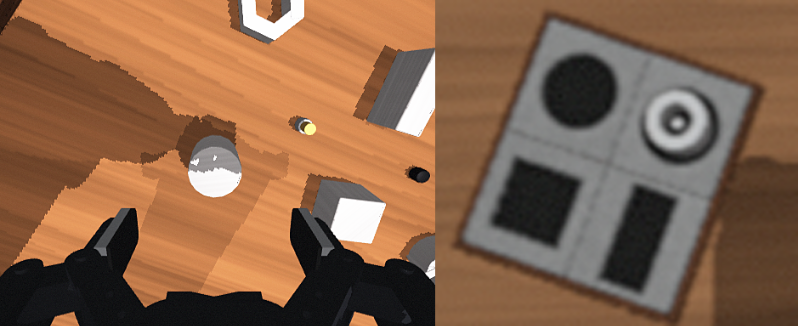

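The tube sits in its well with the post visible inside the bore. The plug's top is centred at about (251,201), between the fingers, so I descend and grip.

Emit:
{"op": "arm_command", "data": {"rows": [[0.0,0.009,0.2,0,0,0,1],[0,0,0.2,0,0,0,1],[0,0,0.2,0,0,0,1],[0,0,0.12,0,0,0,1],[0,0,0.1,0,0,0,1],[0,0,0,0,0,0,1],[0,0,0,0,0,0,1],[0,0,0,0,0,0,-1],[0,0,0,0,0,0,-1],[0,0,0,0,0,0,-1],[0,0,0,0,0,0,-1],[0,0,0,0,0,0,-1],[0,0,0,0,0,0,-1],[0,0,0,0,0,0,-1],[0,0,0,0,0,0,-1],[0,0,0,0,0,0,-1],[0,0,0,0,0,0,-1]]}}

```text
clock: 9.63
eef_pos: [0.4543, -0.0915, 0.013]
tcp_rot: [0.0, 0.981, 0.195, 0.001]
ft_force: [-2.5, 2.6, 6.4]
opening: 0.0449
grasp_force: 50.2
```

```bash
python3 go.py .559 .239 .125
```

```text
shift [ 1.859 -2.212 -0.932] turn 0.0 yaw 22.4 q7 -1.14 t 9.6 tcp [ 0.4543 -0.0915  0.013 ]
```

Emit:
{"op": "arm_command", "data": {"rows": [[0,0,-0.2,0,0,0,-1],[0,0,-0.25,0,0,0,-1],[0,0,-0.25,0,0,0,-1],[0,0,-0.23,0,0,0,-1],[0.155,-0.184,0,0,0,0,-1],[0.155,-0.184,0,0,0,0,-1],[0.155,-0.184,0,0,0,0,-1],[0.155,-0.184,0,0,0,0,-1],[0.155,-0.184,0,0,0,0,-1],[0.155,-0.184,0,0,0,0,-1],[0.155,-0.184,0,0,0,0,-1],[0.155,-0.184,0,0,0,0,-1],[0.155,-0.184,0,0,0,0,-1],[0.155,-0.184,0,0,0,0,-1],[0.155,-0.184,0,0,0,0,-1],[0.155,-0.184,0,0,0,0,-1],[0,0,0,0,0,0,-1],[0,0,0,0,0,0,-1],[0,0,0,0,0,0,-1],[0,0,0,0,0,0,-1]]}}

```text
clock: 11.3
eef_pos: [0.5587, 0.237, 0.1234]
tcp_rot: [0.0, 0.981, 0.194, -0.0]
ft_force: [0.4, -0.1, -1.1]
opening: 0.0443
grasp_force: 52.2
```

```bash
python3 go.py .559 .239 .0255
```

```text
shift [ 0.009 -0.015  0.816] turn 0.0 yaw 22.4 q7 -1.79 t 11.3 tcp [0.5587 0.237  0.1234]
```

Emit:
{"op": "arm_command", "data": {"rows": [[0.009,-0.015,0.1,0,0,0,-1],[0,0,0.2,0,0,0,-1],[0,0,0.2,0,0,0,-1],[0,0,0.15,0,0,0,-1],[0,0,0.06,0,0,0,-1],[0,0,0.05,0,0,0,-1],[0,0,0.03,0,0,0,-1],[0,0,0.026,0,0,0,-1],[0,0,0,0,0,0,-1],[0,0,0,0,0,0,-1],[0,0,0,0,0,0,-1]]}}

```text
clock: 12.22
eef_pos: [0.5596, 0.2409, 0.0265]
tcp_rot: [-0.0, 0.981, 0.195, 0.001]
ft_force: [0.4, -0.2, -2.6]
opening: 0.0445
grasp_force: 52.2
```

Emit:
{"op": "arm_command", "data": {"rows": [[0,0,0,0,0,0,-0.5],[0,0,0,0,0,0,0.2],[0,0,0,0,0,0,0.5],[0,0,0,0,0,0,0.5],[0,0,0,0,0,0,0.5],[0,0,0,0,0,0,0.5],[0,0,-0.15,0,0,0,0.5],[0,0,-0.25,0,0,0,0.5],[0,0,-0.25,0,0,0,0.5],[0,0,-0.25,0,0,0,0.5],[0,0,0,0,0,0,1],[0,0,0,0,0,0,1]]}}

```text
clock: 13.22
eef_pos: [0.5602, 0.2412, 0.1358]
tcp_rot: [-0.0, 0.981, 0.195, 0.002]
ft_force: [0.0, -0.1, -0.4]
opening: 0.0849
grasp_force: 0.0
```

```bash
python3 go.py .4577 -.226 .12 15
```

```text
shift [-1.833  3.54   0.123] turn 0.083 yaw 22.4 q7 -1.79 t 13.2 tcp [0.5602 0.2412 0.1358]
```

Emit:
{"op": "arm_command", "data": {"rows": [[0,0,0,0,0,0.042,1],[0,0,0,0,0,0.041,1],[-0.131,0.253,0.009,0,0,0,1],[-0.131,0.253,0.009,0,0,0,1],[-0.131,0.253,0.009,0,0,0,1],[-0.131,0.253,0.009,0,0,0,1],[-0.131,0.253,0.009,0,0,0,1],[-0.131,0.253,0.009,0,0,0,1],[-0.131,0.253,0.009,0,0,0,1],[-0.131,0.253,0.009,0,0,0,1],[-0.131,0.253,0.009,0,0,0,1],[-0.131,0.253,0.009,0,0,0,1],[-0.131,0.253,0.009,0,0,0,1],[-0.131,0.253,0.009,0,0,0,1],[-0.131,0.253,0.009,0,0,0,1],[-0.131,0.253,0.009,0,0,0,1],[0,0,0,0,0,0,1],[0,0,0,0,0,0,1],[0,0,0,0,0,0,1]]}}

```text
clock: 14.8
eef_pos: [0.4558, -0.2262, 0.1175]
tcp_rot: [-0.001, 0.991, 0.13, -0.001]
ft_force: [0.3, -0.0, -0.1]
opening: 0.0855
grasp_force: 0.0
```

```bash
python3 go.py .4577 -.226 .010 15
python3 - <<'E'
from h import *
from cell import bot
s=bot.snapshot("wrist");a=s["img"];t=bot.snapshot("top")["img"]
b=cv2.resize(t[165:255,120:220],(427,384),interpolation=cv2.INTER_CUBIC)
cv2.imwrite("pics/w4.png",cv2.resize(np.hstack([a,b]),None,fx=.85,fy=.85)[:,:,::-1])
E
```

```text
shift [0.017 0.004 0.896] turn -0.0 yaw 15.0 q7 -0.96 t 14.8 tcp [ 0.4558 -0.2262  0.1175]
```

View pics/w4.png

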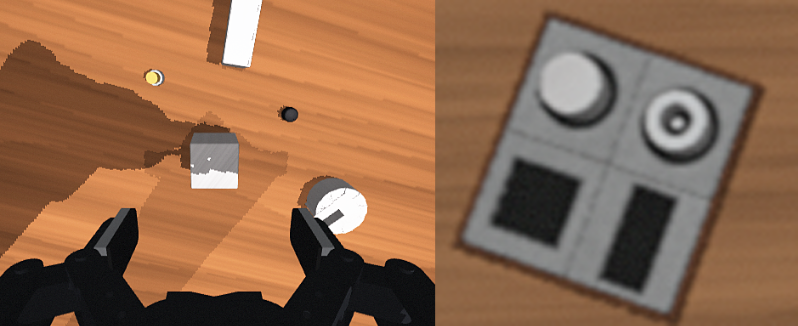

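The plug is in its well. The block at (253,188) is square to the pads, so I descend and grip.

Emit:
{"op": "arm_command", "data": {"rows": [[0.01,0.004,0.2,0,0,0,1],[0,0,0.2,0,0,0,1],[0,0,0.2,0,0,0,1],[0,0,0.18,0,0,0,1],[0,0,0.1,0,0,0,1],[0,0,0,0,0,0,1],[0,0,0,0,0,0,1],[0,0,0,0,0,0,-1],[0,0,0,0,0,0,-1],[0,0,0,0,0,0,-1],[0,0,0,0,0,0,-1],[0,0,0,0,0,0,-1],[0,0,0,0,0,0,-1],[0,0,0,0,0,0,-1],[0,0,0,0,0,0,-1],[0,0,0,0,0,0,-1],[0,0,0,0,0,0,-1]]}}

```text
clock: 16.32
eef_pos: [0.4583, -0.2271, 0.014]
tcp_rot: [0.0, 0.991, 0.13, 0.001]
ft_force: [-1.0, 0.8, 5.9]
opening: 0.0411
grasp_force: 51.6
```

```bash
python3 go.py .472 .271 .125 -21
```

```text
shift [-1.379 -3.916 -0.927] turn 0.4 yaw 15.0 q7 -0.98 t 16.3 tcp [ 0.4583 -0.2271  0.014 ]
```

Turning the block to yaw 69° keeps the last joint well inside its range.

```bash
python3 go.py .472 .271 .125 69
```

```text
shift [ 3.916 -1.379 -0.927] turn -0.6 yaw 15.0 q7 -0.98 t 16.3 tcp [ 0.4583 -0.2271  0.014 ]
```

Emit:
{"op": "arm_command", "data": {"rows": [[0,0,-0.2,0,0,0,-1],[0,0,-0.25,0,0,0,-1],[0,0,-0.25,0,0,-0.06,-1],[0,0,-0.23,0,0,-0.06,-1],[0,0,0,0,0,-0.06,-1],[0,0,0,0,0,-0.06,-1],[0,0,0,0,0,-0.06,-1],[0,0,0,0,0,-0.06,-1],[0,0,0,0,0,-0.06,-1],[0,0,0,0,0,-0.06,-1],[0,0,0,0,0,-0.06,-1],[0,0,0,0,0,-0.06,-1]]}}

```text
clock: 17.32
eef_pos: [0.4573, -0.227, 0.1246]
tcp_rot: [-0.0, 0.823, 0.568, -0.0]
ft_force: [-0.3, 0.1, -2.5]
opening: 0.0412
grasp_force: 51.5
```

Emit:
{"op": "arm_command", "data": {"rows": [[0.28,-0.0985,0,0,0,0,-1],[0.28,-0.0985,0,0,0,0,-1],[0.28,-0.0985,0,0,0,0,-1],[0.28,-0.0985,0,0,0,0,-1],[0.28,-0.0985,0,0,0,0,-1],[0.28,-0.0985,0,0,0,0,-1],[0.28,-0.0985,0,0,0,0,-1],[0.28,-0.0985,0,0,0,0,-1],[0.28,-0.0985,0,0,0,0,-1],[0.28,-0.0985,0,0,0,0,-1],[0.28,-0.0985,0,0,0,0,-1],[0.28,-0.0985,0,0,0,0,-1],[0.28,-0.0985,0,0,0,0,-1],[0.28,-0.0985,0,0,0,0,-1],[0,0,0,0,0,0,-1],[0,0,0,0,0,0,-1],[0,0,0,0,0,0,-1]]}}

```text
clock: 18.73
eef_pos: [0.4717, 0.2709, 0.1243]
tcp_rot: [0.0, 0.824, 0.566, -0.0]
ft_force: [0.2, -0.3, -2.8]
opening: 0.0413
grasp_force: 51.4
```

```bash
python3 go.py .472 .271 .0265 69
```

```text
shift [0.002 0.002 0.815] turn -0.0 yaw 69.0 q7 -1.11 t 18.7 tcp [0.4717 0.2709 0.1243]
```

Emit:
{"op": "arm_command", "data": {"rows": [[0,0,0.1,0,0,0,-1],[0,0,0.2,0,0,0,-1],[0,0,0.2,0,0,0,-1],[0,0,0.15,0,0,0,-1],[0,0,0.06,0,0,0,-1],[0,0,0.05,0,0,0,-1],[0,0,0.03,0,0,0,-1],[0,0,0.025,0,0,0,-1],[0,0,0,0,0,0,-1],[0,0,0,0,0,0,-1],[0,0,0,0,0,0,-1]]}}

```text
clock: 19.65
eef_pos: [0.4723, 0.2717, 0.0274]
tcp_rot: [0.0, 0.824, 0.566, 0.001]
ft_force: [-0.8, -0.0, -0.5]
opening: 0.0409
grasp_force: 51.4
```

Emit:
{"op": "arm_command", "data": {"rows": [[0,0,0,0,0,0,-0.5],[0,0,0,0,0,0,0.2],[0,0,0,0,0,0,0.4],[0,0,0,0,0,0,0.4],[0,0,0,0,0,0,0.4],[0,0,0,0,0,0,0.4],[0,0,-0.15,0,0,0,0.4],[0,0,-0.25,0,0,0,0.4],[0,0,-0.25,0,0,0,0.4],[0,0,-0.25,0,0,0,0.4],[0,0,0,0,0,0,1],[0,0,0,0,0,0,1]]}}

```text
clock: 20.65
eef_pos: [0.4729, 0.2721, 0.1365]
tcp_rot: [0.0, 0.824, 0.566, 0.002]
ft_force: [-0.9, -0.6, -0.2]
opening: 0.0814
grasp_force: 0.0
```

```bash
python3 go.py .573 -.218 .12 6.6
```

```text
shift [0.359 4.153 0.135] turn 0.693 yaw 69.0 q7 -1.1 t 20.6 tcp [0.4729 0.2721 0.1365]
```

Emit:
{"op": "arm_command", "data": {"rows": [[0,0,0,0,0,-0.0726,1],[0,0,0,0,0,-0.0726,1],[0,0,0,0,0,-0.0726,1],[0,0,0,0,0,-0.0726,1],[0,0,0,0,0,-0.0726,1],[0,0,0,0,0,-0.0726,1],[0,0,0,0,0,-0.0726,1],[0,0,0,0,0,-0.0726,1],[0,0,0,0,0,-0.0726,1],[0,0,0,0,0,-0.0726,1],[0,0,0,0,0,-0.0726,1],[0,0,0,0,0,-0.0726,1],[0,0,0,0,0,-0.0726,1],[0,0,0,0,0,-0.0726,1],[0,0,0,0,0,-0.0726,1],[0,0,0,0,0,-0.0726,1],[0,0,0,0,0,-0.0726,1],[0,0,0,0,0,-0.0726,1]]}}

```text
clock: 22.15
eef_pos: [0.4712, 0.2711, 0.1334]
tcp_rot: [-0.001, -0.06, 0.998, -0.0]
ft_force: [0.3, 0.5, 0.5]
opening: 0.085
grasp_force: 0.0
```

Emit:
{"op": "arm_command", "data": {"rows": [[-0.024,-0.277,0.009,0,0,0,1],[-0.024,-0.277,0.009,0,0,0,1],[-0.024,-0.277,0.009,0,0,0,1],[-0.024,-0.277,0.009,0,0,0,1],[-0.024,-0.277,0.009,0,0,0,1],[-0.024,-0.277,0.009,0,0,0,1],[-0.024,-0.277,0.009,0,0,0,1],[-0.024,-0.277,0.009,0,0,0,1],[-0.024,-0.277,0.009,0,0,0,1],[-0.024,-0.277,0.009,0,0,0,1],[-0.024,-0.277,0.009,0,0,0,1],[-0.024,-0.277,0.009,0,0,0,1],[-0.024,-0.277,0.009,0,0,0,1],[-0.024,-0.277,0.009,0,0,0,1],[-0.024,-0.277,0.009,0,0,0,1],[0,0,0,0,0,0,1],[0,0,0,0,0,0,1],[0,0,0,0,0,0,1]]}}

```text
clock: 23.65
eef_pos: [0.5714, -0.2179, 0.1173]
tcp_rot: [-0.001, -0.058, 0.998, 0.001]
ft_force: [-0.6, -0.5, 0.5]
opening: 0.085
grasp_force: 0.0
```

```bash
python3 go.py .573 -.218 .011 6.6
python3 - <<'E'
from h import *
from cell import bot
s=bot.snapshot("wrist");a=s["img"];t=bot.snapshot("top")["img"]
b=cv2.resize(t[165:255,120:220],(427,384),interpolation=cv2.INTER_CUBIC)
cv2.imwrite("pics/w5.png",cv2.resize(np.hstack([a,b]),None,fx=.85,fy=.85)[:,:,::-1])
E
```

```text
shift [-0.014 -0.004  0.886] turn 0.0 yaw -173.4 q7 1.76 t 23.6 tcp [ 0.5714 -0.2179  0.1173]
```

View pics/w5.png

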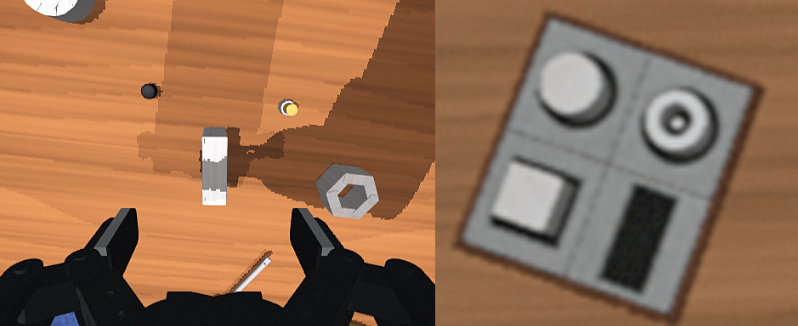

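The block is in its well, and the bar at (252,200) is aligned with the pads, so I descend and grip.

Emit:
{"op": "arm_command", "data": {"rows": [[-0.01,0,0.2,0,0,0,1],[0,0,0.2,0,0,0,1],[0,0,0.2,0,0,0,1],[0,0,0.17,0,0,0,1],[0,0,0.1,0,0,0,1],[0,0,0,0,0,0,1],[0,0,0,0,0,0,1],[0,0,0,0,0,0,-1],[0,0,0,0,0,0,-1],[0,0,0,0,0,0,-1],[0,0,0,0,0,0,-1],[0,0,0,0,0,0,-1],[0,0,0,0,0,0,-1],[0,0,0,0,0,0,-1],[0,0,0,0,0,0,-1],[0,0,0,0,0,0,-1],[0,0,0,0,0,0,-1],[0,0,0,0,0,0,-1],[0,0,0,0,0,0,-1]]}}

```text
clock: 25.33
eef_pos: [0.5736, -0.2189, 0.0147]
tcp_rot: [0.0, -0.057, 0.998, -0.0]
ft_force: [-0.9, 0.3, 6.2]
opening: 0.0212
grasp_force: 50.3
```

```bash
python3 go.py .4415 .1925 .125 -21
```

```text
shift [ 2.255  2.806 -0.921] turn 0.306 yaw -173.4 q7 1.69 t 25.3 tcp [ 0.5736 -0.2189  0.0147]
```

Emit:
{"op": "arm_command", "data": {"rows": [[0,0,-0.2,0,0,0,-1],[0,0,-0.25,0,0,0,-1],[0,0,-0.25,0,0,0,-1],[0,0,-0.22,0,0,0,-1],[0,0,0,0,0,0.051,-1],[0,0,0,0,0,0.051,-1],[0,0,0,0,0,0.051,-1],[0,0,0,0,0,0.051,-1],[0,0,0,0,0,0.051,-1],[0,0,0,0,0,0.051,-1]]}}

```text
clock: 26.17
eef_pos: [0.5728, -0.2187, 0.1241]
tcp_rot: [-0.0, 0.184, 0.983, 0.0]
ft_force: [1.0, 0.3, -0.7]
opening: 0.0212
grasp_force: 49.4
```

Emit:
{"op": "arm_command", "data": {"rows": [[0.1735,0.2158,0,0,0,0,-1],[0.1735,0.2158,0,0,0,0,-1],[0.1735,0.2158,0,0,0,0,-1],[0.1735,0.2158,0,0,0,0,-1],[0.1735,0.2158,0,0,0,0,-1],[0.1735,0.2158,0,0,0,0,-1],[0.1735,0.2158,0,0,0,0,-1],[0.1735,0.2158,0,0,0,0,-1],[0.1735,0.2158,0,0,0,0,-1],[0.1735,0.2158,0,0,0,0,-1],[0.1735,0.2158,0,0,0,0,-1],[0.1735,0.2158,0,0,0,0,-1],[0.1735,0.2158,0,0,0,0,-1],[0,0,0,0,0,0,-1],[0,0,0,0,0,0,-1],[0,0,0,0,0,0,-1]]}}

```text
clock: 27.5
eef_pos: [0.4407, 0.1919, 0.1243]
tcp_rot: [-0.0, 0.182, 0.983, -0.0]
ft_force: [-0.3, -1.4, -0.9]
opening: 0.0211
grasp_force: 49.5
```

```bash
python3 go.py .4415 .1925 .0277 -21
```

```text
shift [-0.005  0.007  0.805] turn 0.001 yaw 159.1 q7 0.58 t 27.5 tcp [0.4407 0.1919 0.1243]
```

Emit:
{"op": "arm_command", "data": {"rows": [[-0.005,0.007,0.1,0,0,0,-1],[0,0,0.2,0,0,0,-1],[0,0,0.2,0,0,0,-1],[0,0,0.14,0,0,0,-1],[0,0,0.06,0,0,0,-1],[0,0,0.05,0,0,0,-1],[0,0,0.03,0,0,0,-1],[0,0,0.025,0,0,0,-1],[0,0,0,0,0,0,-1],[0,0,0,0,0,0,-1],[0,0,0,0,0,0,-1]]}}

```text
clock: 28.42
eef_pos: [0.4421, 0.1931, 0.0286]
tcp_rot: [0.001, 0.182, 0.983, 0.0]
ft_force: [0.9, -0.7, -0.6]
opening: 0.0212
grasp_force: 49.5
```

Emit:
{"op": "arm_command", "data": {"rows": [[0,0,0,0,0,0,-0.7],[0,0,0,0,0,0,-0.3],[0,0,0,0,0,0,0],[0,0,0,0,0,0,0],[0,0,0,0,0,0,0],[0,0,0,0,0,0,0],[0,0,0,0,0,0,0],[0,0,-0.15,0,0,0,0],[0,0,-0.25,0,0,0,0],[0,0,-0.25,0,0,0,0],[0,0,-0.25,0,0,0,0],[0,0,-0.1,0,0,0,0],[0.1,0.3,0,0,0,0,0],[0.1,-0.3,0,0,0,0,0],[0,0,0,0,0,0,0],[0,0,0,0,0,0,0]]}}

```text
clock: 29.75
eef_pos: [0.4178, 0.2014, 0.1466]
tcp_rot: [-0.001, 0.181, 0.983, -0.001]
ft_force: [0.6, -0.8, 0.0]
opening: 0.0426
grasp_force: 0.0
```

Run:
```python
from h import *
from cell import bot
a=bot.snapshot("scene")["img"][120:220,290:410];t=bot.snapshot("top")["img"]
b=cv2.resize(t[165:255,120:220],(427,384),interpolation=cv2.INTER_CUBIC)
a=cv2.resize(a,(461,384),interpolation=cv2.INTER_CUBIC)
cv2.imwrite("pics/w6.png",cv2.resize(np.hstack([a,b]),None,fx=.89,fy=.89)[:,:,::-1])
```

```text
(no output)
```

View pics/w6.png

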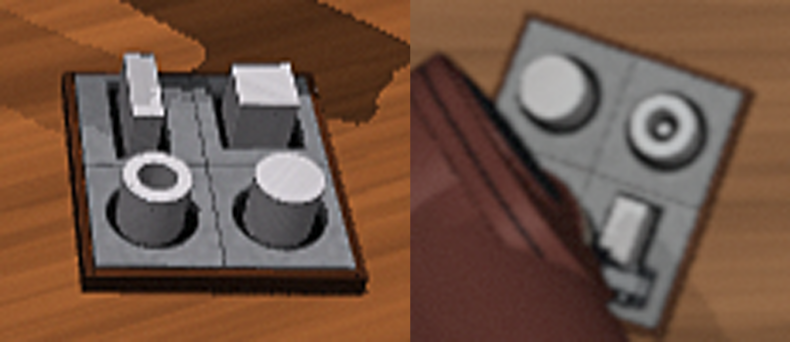

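The scene view shows all four parts upright in their wells: bar at top left, block at top right, tube at bottom left and plug at bottom right. The gripper is clear above them.

```bash
python3 -c "
from cell import bot
print(bot.close_job())"
```

```text
the job is handed in; nothing more can be done
None
```

I packed the tube, plug, block and bar upright in their own wells, did not touch the nut or the slotted weight, and handed the job in at about 30 s; the hand-in returned no verdict.

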